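# Ride the centrifuge lid shut

### The arm

A 6-joint arm with a two-finger parallel gripper is mounted at the origin on the work surface. World frame = base frame: x ahead of the robot, y to its left, z up, the work surface at z = 0. Lengths are in m, angles in degrees, forces in N, time in s.
With the tool pointing down it reaches from about 0.3 to 0.75 m from the base axis. Payload 8.5 kg.
Tool frame: the origin (TCP) lies on the mounting face of the last link; the fingertips stand 173 mm ahead of it and the grasp point (between the pads) lies 155 mm ahead of it (env.tips_ahead is the distance from the TCP to the fingertips, in m); z points along the fingers, x is the direction in which the jaws open and shut, and the axes are right-handed (so a half turn about z gives the same grasp; the last joint's range is limited). The gripper opens to 85 mm and grips with 20 to 120 N. Pads are 22 mm wide; open, the fingers measure 114 mm over their backs; the gripper's body (76 mm by 85 mm) begins 54 mm behind the grasp point. The pads swing forward as they close: fully open they stand 13 mm farther back than shut.
Start: joints at [58.138, 21.807, 74.336, -0, 83.858, -12.336], TCP at [0.184, 0.518, 0.405] pointing down, gripper open.
Joint ranges: [-178.18, 178.18], [-50.72, 133.34], [12.68, 142.11], [-81.47, 261.47], [9.98, 163.14], [-165.26, 165.26]. Speed limits (degrees/s): [136.94, 136.94, 180, 180, 180, 180].

### API

Orientations are given as a 3x3 rotation matrix whose columns are the frame's x, y, z axes.
In Python, from rig import env gives the robot as it stands. The module is installed in compiled form; this text tells all that it offers.
- The arm moves only by the tool step_arm, never from a script. Its argument "increments" is a list of rows, each an object of numbers: "x", "y", "z": the shift along the tool's x, y, z in cm; "wx", "wy", "wz": the turn, a rotation vector about the tool's x, y, z in rad; "gripper": the finger opening in cm, from 0 to 8.54. A call has 1 to 20 rows; each row shifts and turns the commanded pose from where the row before left it, along the tool's axes as they then stand; what a row does not reach is not made up. A row lasts 1/10 s, in which the tool goes at most 50 mm and 8.59 degrees, less where a joint would pass 70% of its speed; a pose out of reach is approached as far as the arm can. A call with a gripper value outside its range is refused whole. The fingers move at their own pace and stop on an object; "newtons" is the grip in N (left out, the last holds). Time passes only in rows, so rows that do not move let the fingers close. It gives the time, the measured TCP pose, the force and the opening at its end, in the units of the state.
- env.observe(): the state, without advancing time (a new reading comes with each control period).
- env.get_image(name): name is "side" or "top"; returns a dict with "color" (400x640x3 uint8, blue, green, red), "camera_matrix" (3x3 intrinsics, pixels), "rvec" (rotation vector, rad) and "tvec" (3), from world to camera coordinates, as OpenCV has them. Camera axes: x right, y down, z forward; pixel columns grow to the right and rows downward; lengths in m; the calibration is good to about 2 mm. A picture is of the moment at which its call begins. There is no depth.
- env.close_job(): hands the job in, once; it reports no verdict.
The state is a dict: "time_s": time; "q": joint angles; "qvel": joint speeds; "joint_efforts": joint torques, N m; "position": TCP position; "tool_rot": TCP orientation; "ft_force": force on the tool from outside, world axes, zero at the start; "wrist_torque": the same for the moment, N m; "grip_width": finger opening in m.
Only numpy, scipy, OpenCV 4.12 (cv2) and the standard library are available. Lean on these libraries where they do the work, as an engineer would, in place of code of your own. Each camera call takes 0.05 s, during which the arm holds its last target. There are 200 camera calls.

### The job

Close the heavy lid of the tube centrifuge by hand: lay your closed fingertips on the blue sprung catch plate near the lid's curved front edge and follow it down, keeping the plate under a steady push of 2.5 to 6 N all the way once the lid is moving, although the lid swings on its own inertia and past its balance point sinks by its own weight, and let it meet the seal without a slam. Hold it shut with that same push for three seconds and finish while still holding it; leave the other things on the counter alone.

Things in the scene. Friction and masses are not known exactly. Their poses are not given: they have to be found in the camera images.
- centrifuge: built-in blood-tube centrifuge, white deck 440 x 410 mm standing 80 mm above the stone counter, open steel bowl 270 mm wide with a four-bucket rotor, grey control panel along its front, grey rear housing 155 mm high reaching 350 mm behind the middle. Fixed. Origin at the middle of the deck's foot on the counter; x along the hinge axis, y from the hinge to the front, z up
- lid: the lid, 335 mm from hinge to front edge, 400 mm wide, white, domed (an arc of 355 mm radius across the hinge axis, its crown 62 mm above the hinge axis when shut), with a blue rolled front edge. Origin at the middle of the hinge axis; x along the axis, y towards the front edge, z out of the domed top
- press_point (a point): middle of the top face of the blue catch plate, where the hand goes. Unpressed it is at y 300 mm, z 66 mm in the lid's frame (307 mm from the hinge axis) and sinks as the plate is pressed
- lid_angle (a joint): how far the lid is open, rad: 0 shut on its seal, growing as the front edge rises; at rest at 0.48 to 0.62 at the start. Meeting the seal faster than 0.75 rad/s is a slam. Nominal values about the hinge: inertia 1.5 kg m2 with its geared damper, viscous damping 3.6 Nms/rad, dry friction 0.5 Nm
- hinge (a point): middle of the hinge axis, 100 mm above the counter, 165 mm to -y of the centrifuge's origin; the axis runs along the centrifuge's x. Springs and a hidden counterweight carry most of the lid: apart from friction it balances near 0.5 rad, and lower down its weight closes it with about 0.3 Nm at 0.35 rad and 0.8 Nm when shut; between lids this differs by up to 0.6 Nm at 0.35 rad, 1.6 Nm when shut
- basket: loose green plastic basket, 160 x 240 x 90 mm, origin under its middle; leave alone
- rinse_bottle: loose white bottle with a blue cap, 64 mm wide and 170 mm high, origin under its middle; leave alone
- steel_cup: loose empty steel centrifuge cup, 80 mm wide and 100 mm high, origin under its middle; leave alone
- front_edge (a point): middle of the lid's rolled front edge, at y 335 mm, z 6 mm in the lid's frame
- catch_plate: blue sprung plate, top face 110 mm along the hinge by 38 mm, standing up to 24 mm out of its grey frame near the lid's front edge. Origin at the middle of its top face; axes as the lid's but leaned forward 0.1 rad about x, so its z (outward normal) leans 0.1 rad from the lid's z to the lid's y; it sinks along -z. Mass 0.1 kg
- catch_stroke (a joint): how far the catch plate is pressed in, m: 0 out, stop at 0.024; spring 300 N/m (2.5 N is about 8 mm, 6 N about 20 mm), damping 3 Ns/m

How it is judged:
By the outcome, as a careful person would: the job done as asked, in the order asked, and still so for the second after the job is handed in, while the arm keeps its last pose, push and grip.
It also fails if it takes over 42 s, if anything falls off the work surface, if the arm or the gripper's body presses on something with over 40 N, if the wrist force passes 120 N, or if a joint passes its speed limit or range.

## Working session

There is one attempt and no reset: what is moved stays moved. The work goes in short steps, Python scripts to look and compute and a tool call to move; the robot and the scene stay as the last step left them, time stands still between calls to the robot, and variables do not carry over. Pictures are saved under pics/ and viewed, about 8 in all and at most 12, crops included, and the job is handed in when it is done.

Besides the shell and the picture viewer there is one more tool, called after ">>>" as name([rows], argument=value, ...), one row to a line, values as JSON. step_arm: Moves the arm, as the interface text tells. Its arguments: {"type":"object","properties":{"increments":{"type":"array"},"newtons":{"type":"number"}},"required":["increments"]}

```bash
mkdir -p pics; python3 - <<'E'
from rig import env
import cv2,numpy as np
o=env.observe(); print(o)
for n in("side","top"):
    d=env.get_image(n); cv2.imwrite(f"pics/{n}0.png",d["color"]); np.savez(f"{n}0.npz",**d)
    R=cv2.Rodrigues(np.array(d["rvec"],float))[0]; print(n,-R.T@np.array(d["tvec"]).ravel(),R[2])
E
```

```text
{'time_s': 0.0, 'q': array([ 5.81394918e+01,  2.18431076e+01,  7.43852238e+01,  1.78681565e-03,
        8.38566523e+01, -1.23342036e+01]), 'qvel': array([ 0.13026087, -0.07100326,  0.03308361, -0.04657176,  0.01329914,
        0.04305517]), 'joint_efforts': array([-1.57652914e-03, -4.48450756e+01, -2.31280839e+01, -2.17840793e-04,
        4.67429141e-03, -8.15666886e-05]), 'position': array([0.1837988 , 0.51834406, 0.40408897]), 'tool_rot': array([[ 3.34242175e-01,  9.42486877e-01, -8.09269667e-04],
       [ 9.42486121e-01, -3.34242975e-01, -1.24340461e-03],
       [-1.44238523e-03, -3.47127167e-04, -9.99998900e-01]]), 'ft_force': array([-0.93685521,  0.59011911,  0.62579022]), 'wrist_torque': array([-0.04604958,  0.06457168, -0.0207307 ]), 'grip_width': 0.08540459620887682}
side [0.27736075 0.34333156 1.1082779 ] [ 0.24888035 -0.1650045  -0.95437523]
top [0.3352408  0.14700235 1.14252018] [ 0.19105036 -0.00194465 -0.98157831]
```

View pics/side0.png

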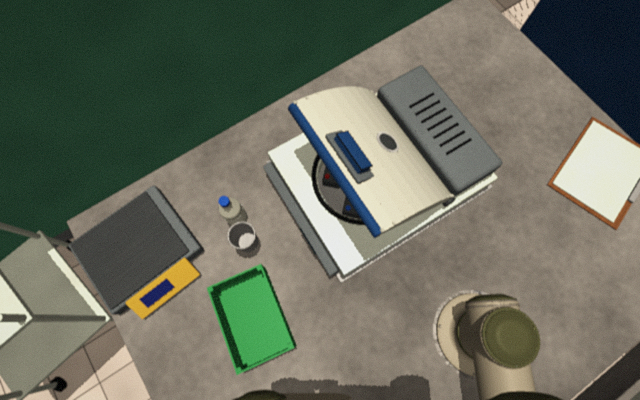

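View pics/top0.png

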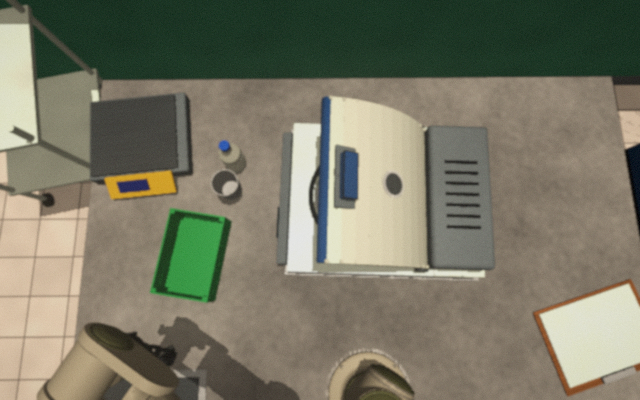

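The lid is open: in the top view, the blue front edge is near column 324 (rows 97–262) and the plate near (349,175). In the side view, the plate is near (353,150). The bottle, cup and basket all lie in front of the centrifuge, to the left in the image. Next I'll triangulate the blue parts.

```bash
cat > h.py <<'E'
import cv2,numpy as np
from rig import env
def cam(d):
    R=cv2.Rodrigues(np.array(d["rvec"],float))[0]; t=np.array(d["tvec"],float).ravel(); return d["camera_matrix"],R,t
def ray(d,p):
    K,R,t=cam(d); v=R.T@np.linalg.inv(K)@np.array([*p,1.]); return -R.T@t,v/np.linalg.norm(v)
def plane(d,p,z):
    c,v=ray(d,p); return c+v*(z-c[2])/v[2]
def tri(a,pa,b,pb):
    c1,v1=ray(a,pa);c2,v2=ray(b,pb)
    s=np.linalg.lstsq(np.c_[v1,-v2],c2-c1,rcond=None)[0]
    x,y=c1+s[0]*v1,c2+s[1]*v2; return (x+y)/2,np.linalg.norm(x-y)
def blobs(d,lo=(100,120,40),hi=(125,255,255),amin=60):
    m=cv2.inRange(cv2.cvtColor(d["color"],cv2.COLOR_BGR2HSV),lo,hi)
    out=[]
    for c in cv2.findContours(m,cv2.RETR_EXTERNAL,cv2.CHAIN_APPROX_NONE)[0]:
        if cv2.contourArea(c)>amin: out.append((cv2.contourArea(c),cv2.minAreaRect(c)))
    return out
E
python3 - <<'E'
from h import *
D={n:dict(np.load(n+"0.npz")) for n in("side","top")}
for n in D:
    for a,r in blobs(D[n]): print(n,a,np.round(r[0]),np.round(cv2.boxPoints(r)).tolist())
t=D["top"]
print("px axes", [np.round(plane(t,p,0),3) for p in((320,200),(420,200),(320,300))])
print("deck",[np.round(plane(t,p,.08),3) for p in((286,273),(293,124),(484,277))])
print("hous",[np.round(plane(t,p,.155),3) for p in((427,127),(487,127),(494,268),(430,270))])
print("housS",[np.round(plane(D["side"],p,.155),3) for p in((379,91),(421,67),(500,163),(457,192))])
for s in D:
  big=cv2.resize(D[s]["color"][60:280,240:520] if s=="side" else D[s]["color"][80:290,260:510],None,fx=2.8,fy=2.7,interpolation=cv2.INTER_CUBIC)
  cv2.imwrite(f"pics/z_{s}.png",big)
E
```

```text
side 302.0 [157. 293.] [[141.0, 299.0], [166.0, 279.0], [173.0, 287.0], [147.0, 307.0]]
side 75.5 [224. 201.] [[219.0, 196.0], [229.0, 196.0], [229.0, 206.0], [219.0, 206.0]]
side 608.5 [352. 151.] [[333.0, 137.0], [345.0, 128.0], [371.0, 165.0], [358.0, 174.0]]
side 1304.5 [334. 169.] [[286.0, 107.0], [295.0, 101.0], [382.0, 232.0], [373.0, 237.0]]
top 179.5 [133. 186.] [[119.0, 183.0], [146.0, 180.0], [147.0, 188.0], [120.0, 191.0]]
top 432.5 [350. 174.] [[345.0, 152.0], [356.0, 152.0], [356.0, 197.0], [345.0, 197.0]]
top 65.5 [224. 146.] [[219.0, 141.0], [228.0, 141.0], [228.0, 150.0], [219.0, 150.0]]
top 839.0 [324. 180.] [[318.0, 261.0], [323.0, 98.0], [329.0, 98.0], [324.0, 261.0]]
px axes [array([0.56 , 0.132, 0.   ]), array([ 0.557, -0.179,  0.   ]), array([0.258, 0.136, 0.   ])]
deck [array([0.337, 0.231, 0.08 ]), array([0.779, 0.212, 0.08 ]), array([ 0.322, -0.321,  0.08 ])]
hous [array([ 0.735, -0.168,  0.155]), array([ 0.734, -0.336,  0.155]), array([ 0.345, -0.317,  0.155]), array([ 0.342, -0.15 ,  0.155])]
housS [array([ 0.728, -0.171,  0.155]), array([ 0.724, -0.331,  0.155]), array([ 0.345, -0.314,  0.155]), array([ 0.346, -0.156,  0.155])]
```

View pics/z_side.png

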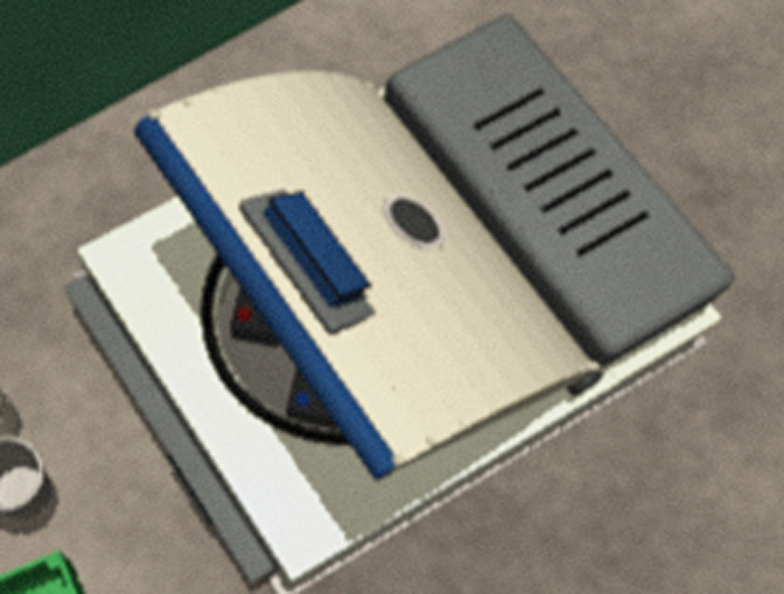

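View pics/z_top.png

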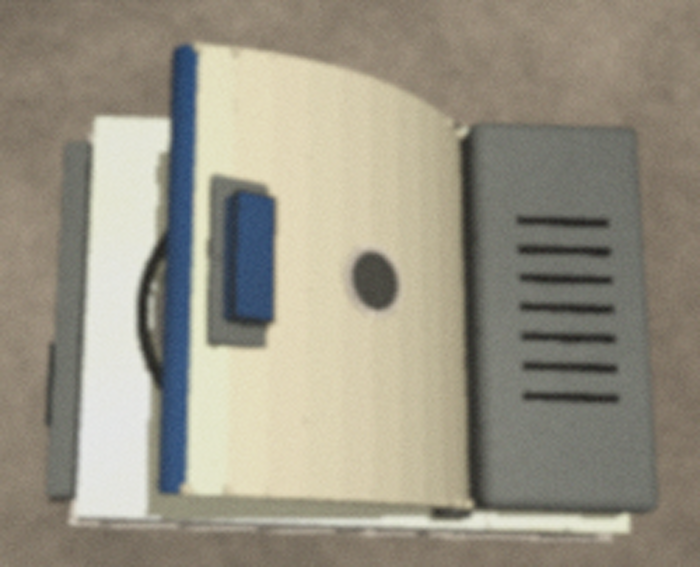

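```bash
python3 - <<'E'
from h import *
D={n:dict(np.load(n+"0.npz")) for n in("side","top")}
S=lambda p:(p[0]/2.8+240,p[1]/2.7+60); T=lambda p:(p[0]/2.8+260,p[1]/2.7+80)
L={}
for k,a,b in[("rf",(300,193),(273,193)),("rn",(369,287),(273,322)),("fn",(338,297),(238,320)),("ff",(270,203),(237,191)),("Ef",(145,120),(185,45)),("En",(385,470),(172,490))]:
    L[k],e=tri(D["side"],S(a),D["top"],T(b)); print(k,L[k].round(3),round(e,4))
psi=np.radians(-2.4); X=np.array([np.cos(psi),np.sin(psi),0]);Y=np.array([-X[1],X[0],0])
h=np.array([.542,-.148,.1])
pc=np.mean([L[k] for k in("rf","rn","fn","ff")],0); ec=(L["Ef"]+L["En"])/2
for n,p,r in(("plate",pc,(300,66)),("edge",ec,(335,6))):
    d=p-h; print(n,p.round(3),"x",d@X,"r",np.hypot(d@Y,d[2]),"ang",np.arctan2(d[2],d@Y)-np.arctan2(r[1],r[0]))
v=L["Ef"]-L["En"];print(np.degrees(np.arctan2(v[1],v[0])),np.linalg.norm(v))
from scipy.spatial.transform import Rotation
for th in(.45,.5,.55,.6,0):
    c,s=np.cos(th),np.sin(th); print(th,(h+Y*(.3*c-.066*s)+np.array([0,0,.3*s+.066*c])).round(3))
E
```

```text
rf [0.61  0.047 0.31 ] 0.0079
rn [0.499 0.05  0.308] 0.0028
fn [0.501 0.08  0.317] 0.0016
ff [0.609 0.078 0.321] 0.0046
Ef [0.749 0.118 0.31 ] 0.0059
En [0.36  0.134 0.294] 0.0027
plate [0.555 0.064 0.314] x 0.004064923389619033 r 0.30136227398766685 ang 0.5732666135862614
edge [0.555 0.126 0.302] x 0.001035438674281036 r 0.3407456342481743 ang 0.6169438213678178
-2.3464483570613357 0.38893316840736414
0.45 [0.552 0.093 0.29 ]
0.5 [0.552 0.083 0.302]
0.55 [0.551 0.073 0.313]
0.6 [0.551 0.062 0.324]
0 [0.555 0.152 0.166]
```

>>> step_arm([
  {"z": -5,"gripper": 0},
  {"z": -5,"gripper": 0},
  {"z": -5,"gripper": 0},
  {"wz": 0.1413},
  {"wz": 0.1413},
  {"wz": 0.1413},
  {"wz": 0.1413},
  {"wz": 0.1413},
  {"wz": 0.1413},
  {"wz": 0.1413},
  {"wz": 0.1413},
  {"wz": 0.1413},
], newtons=40)

```text
invalid input at $.increments[0]: expected keys x, y, z, wx, wy, wz, gripper
```

```bash
cat > pose.py <<'E'
from h import *
from scipy.spatial.transform import Rotation as Ro
psi=np.radians(-2.4); X=np.array([np.cos(psi),np.sin(psi),0]);Y=np.array([-X[1],X[0],0]);Z=np.array([0,0,1.])
H=np.array([.542,-.148,.1])+.002*X   # hinge middle, nudged to the plate middle
def goal(th,gap):   # TCP pose with tips 'gap' off the unpressed plate along its normal
    c,s=np.cos(th),np.sin(th); yl=Y*c+Z*s; zl=Z*c-Y*s
    n=zl*np.cos(.1)+yl*np.sin(.1)
    return H+.3*yl+.066*zl+(env.tips_ahead+gap)*n, np.c_[X,np.cross(-n,X),-n]
def show(th,gap):
    o=env.observe(); P,R=goal(th,gap); r=o["tool_rot"]
    print("t",o["time_s"],"pos",o["position"].round(4),"F",o["ft_force"].round(2),"w",round(o["grip_width"],4))
    print(" d tool cm",(100*r.T@(P-o["position"])).round(2),"rot",Ro.from_matrix(r.T@R).as_rotvec().round(4))
    print(" force along tool -z", (-(r[:,2])@o["ft_force"]).round(2))
E
python3 -c "
from pose import *
print(env.tips_ahead); show(.58,.03)"
```

```text
0.1734
t 0.1 pos [0.1838 0.5183 0.4042] F [0.02 0.47 0.24] w 0.0856
 d tool cm [-39.23  52.66  -9.55] rot [0.4136 0.3062 1.2457]
 force along tool -z 0.24
```

>>> step_arm([
  {"x": 0,"y": 0,"z": -5,"wx": 0,"wy": 0,"wz": 0,"gripper": 0},
  {"x": 0,"y": 0,"z": -5,"wx": 0,"wy": 0,"wz": 0,"gripper": 0},
  {"x": 0,"y": 0,"z": -5,"wx": 0,"wy": 0,"wz": 0,"gripper": 0},
  {"x": 0,"y": 0,"z": 0,"wx": 0,"wy": 0,"wz": 0.1413,"gripper": 0},
  {"x": 0,"y": 0,"z": 0,"wx": 0,"wy": 0,"wz": 0.1413,"gripper": 0},
  {"x": 0,"y": 0,"z": 0,"wx": 0,"wy": 0,"wz": 0.1413,"gripper": 0},
  {"x": 0,"y": 0,"z": 0,"wx": 0,"wy": 0,"wz": 0.1413,"gripper": 0},
  {"x": 0,"y": 0,"z": 0,"wx": 0,"wy": 0,"wz": 0.1413,"gripper": 0},
  {"x": 0,"y": 0,"z": 0,"wx": 0,"wy": 0,"wz": 0.1413,"gripper": 0},
  {"x": 0,"y": 0,"z": 0,"wx": 0,"wy": 0,"wz": 0.1413,"gripper": 0},
  {"x": 0,"y": 0,"z": 0,"wx": 0,"wy": 0,"wz": 0.1413,"gripper": 0},
  {"x": 0,"y": 0,"z": 0,"wx": 0,"wy": 0,"wz": 0.1413,"gripper": 0},
], newtons=40)

```text
time_s: 1.3
position: [0.1839, 0.5184, 0.5543]
tool_rot: [[0.999, -0.047, -0.001], [-0.047, -0.999, -0.001], [-0.0, 0.001, -1.0]]
ft_force: [0.2, -0.7, 0.9]
grip_width: 0.0002
```

```bash
python3 -c "
from pose import *
show(.58,.03);print(env.observe()['q'].round(1))"
```

```text
t 1.3 pos [0.1839 0.5184 0.5543] F [ 0.24 -0.71  0.94] w 0.0002
 d tool cm [39.07 52.78  5.45] rot [ 0.4809 -0.0009 -0.0056]
 force along tool -z 0.94
[ 58.1  18.7  55.1   0.  106.3  60.9]
```

>>> step_arm([
  {"x": 2.6,"y": 3.52,"z": 0,"wx": 0,"wy": 0,"wz": 0,"gripper": 0},
  {"x": 2.6,"y": 3.52,"z": 0,"wx": 0,"wy": 0,"wz": 0,"gripper": 0},
  {"x": 2.6,"y": 3.52,"z": 0,"wx": 0,"wy": 0,"wz": 0,"gripper": 0},
  {"x": 2.6,"y": 3.52,"z": 0,"wx": 0,"wy": 0,"wz": 0,"gripper": 0},
  {"x": 2.6,"y": 3.52,"z": 0,"wx": 0,"wy": 0,"wz": 0,"gripper": 0},
  {"x": 2.6,"y": 3.52,"z": 0,"wx": 0,"wy": 0,"wz": 0,"gripper": 0},
  {"x": 2.6,"y": 3.52,"z": 0,"wx": 0,"wy": 0,"wz": 0,"gripper": 0},
  {"x": 2.6,"y": 3.52,"z": 0,"wx": 0,"wy": 0,"wz": 0,"gripper": 0},
  {"x": 2.6,"y": 3.52,"z": 0,"wx": 0,"wy": 0,"wz": 0,"gripper": 0},
  {"x": 2.6,"y": 3.52,"z": 0,"wx": 0,"wy": 0,"wz": 0,"gripper": 0},
  {"x": 2.6,"y": 3.52,"z": 0,"wx": 0,"wy": 0,"wz": 0,"gripper": 0},
  {"x": 2.6,"y": 3.52,"z": 0,"wx": 0,"wy": 0,"wz": 0,"gripper": 0},
  {"x": 2.6,"y": 3.52,"z": 0,"wx": 0,"wy": 0,"wz": 0,"gripper": 0},
  {"x": 2.6,"y": 3.52,"z": 0,"wx": 0,"wy": 0,"wz": 0,"gripper": 0},
  {"x": 2.6,"y": 3.52,"z": 0,"wx": 0,"wy": 0,"wz": 0,"gripper": 0},
  {"x": 0,"y": 0,"z": 0,"wx": 0.096,"wy": 0,"wz": 0,"gripper": 0},
  {"x": 0,"y": 0,"z": 0,"wx": 0.096,"wy": 0,"wz": 0,"gripper": 0},
  {"x": 0,"y": 0,"z": 0,"wx": 0.096,"wy": 0,"wz": 0,"gripper": 0},
  {"x": 0,"y": 0,"z": 0,"wx": 0.096,"wy": 0,"wz": 0,"gripper": 0},
  {"x": 0,"y": 0,"z": 0,"wx": 0.096,"wy": 0,"wz": 0,"gripper": 0},
])

```text
time_s: 3.3
position: [0.5516, -0.0256, 0.5544]
tool_rot: [[0.999, -0.037, 0.019], [-0.042, -0.884, 0.465], [-0.001, -0.465, -0.885]]
ft_force: [-0.0, 0.1, -0.1]
grip_width: -0.0
```

```bash
python3 -c "
from pose import *
show(.58,.03);print(env.observe()['q'].round(1))"
```

```text
t 3.3 pos [ 0.5516 -0.0256  0.5544] F [-0.04  0.13 -0.13] w -0.0
 d tool cm [-0.24  2.7   4.72] rot [-0.0041  0.0009 -0.0002]
 force along tool -z -0.17
[-19.   19.1  55.9  28.5 111.   -7.6]
```

>>> step_arm([
  {"x": -0.1,"y": 1.3,"z": 1.7,"wx": 0,"wy": 0,"wz": 0,"gripper": 0},
  {"x": -0.1,"y": 1.4,"z": 1.5,"wx": 0,"wy": 0,"wz": 0,"gripper": 0},
  {"x": 0,"y": 0,"z": 1.5,"wx": 0,"wy": 0,"wz": 0,"gripper": 0},
  {"x": 0,"y": 0,"z": 0,"wx": 0,"wy": 0,"wz": 0,"gripper": 0},
])

```text
time_s: 3.7
position: [0.5495, -0.0274, 0.4987]
tool_rot: [[0.999, -0.039, 0.016], [-0.041, -0.886, 0.463], [-0.004, -0.463, -0.886]]
ft_force: [0.2, -0.6, 0.9]
grip_width: 0.0
```

```bash
python3 -c "
from pose import *
show(.58,.03)
a=[]
for n in('side','top'):
    d=env.get_image(n);o=env.observe();print((-(o['tool_rot'][:,2])@o['ft_force']).round(2));c=d['color'];s=c[50:270,240:440] if n=='side' else c[70:290,260:460]
    a.append(cv2.resize(s,None,fx=2,fy=2,interpolation=cv2.INTER_CUBIC))
    K,R,t=cam(d); P,Rr=goal(.58,0); print(n,cv2.projectPoints(P+Rr[:,2]*env.tips_ahead,R,t,K,None)[0].ravel())
cv2.imwrite('pics/hover.png',np.hstack(a))"
```

```text
t 3.7 pos [ 0.5495 -0.0274  0.4987] F [ 0.18 -0.6   0.87] w 0.0
 d tool cm [-0.04 -0.07 -0.12] rot [-0.0011  0.0038 -0.0016]
 force along tool -z 1.05
-0.26
side [353.10835124 150.16048167]
0.73
top [350.47062113 175.6799293 ]
```

View pics/hover.png

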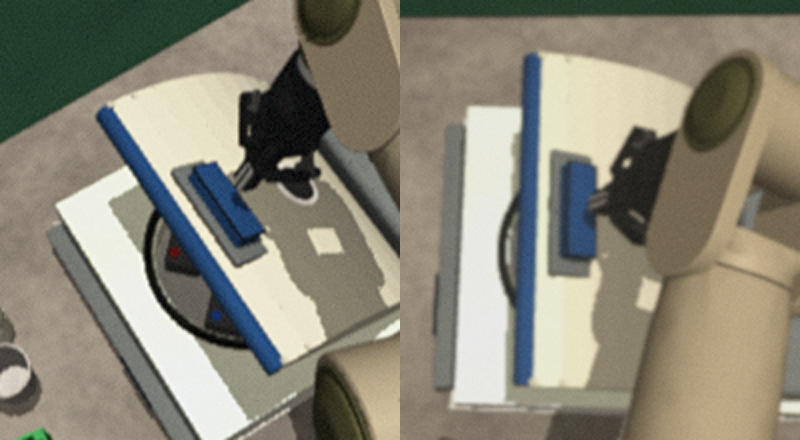

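The fingertips hover squarely behind and above the plate: in the crop's left half the plate is near (228,203), in the right half near (580,210). Next I'll take a force baseline and approach.

```bash
cat >> pose.py <<'E'
def samp(n):
    a=[]
    for i in range(n):
        env.get_image("top"); o=env.observe(); a.append(-o["tool_rot"][:,2]@o["ft_force"])
    print("N %.2f +- %.2f sd %.2f"%(np.mean(a),np.std(a)/n**.5,np.std(a)))
E
python3 -c "
from pose import *
samp(16)"
```

```text
N 0.04 +- 0.11 sd 0.44
```

>>> step_arm([
  {"x": 0,"y": 0,"z": 1.2,"wx": 0,"wy": 0,"wz": 0,"gripper": 0},
  {"x": 0,"y": 0,"z": 1.0,"wx": 0,"wy": 0,"wz": 0,"gripper": 0},
  {"x": 0,"y": 0,"z": 0.5,"wx": 0,"wy": 0,"wz": 0,"gripper": 0},
  {"x": 0,"y": 0,"z": 0,"wx": 0,"wy": 0,"wz": 0,"gripper": 0},
])

```text
time_s: 5.0
position: [0.5499, -0.0147, 0.4756]
tool_rot: [[0.999, -0.037, 0.017], [-0.041, -0.886, 0.462], [-0.002, -0.462, -0.887]]
ft_force: [-0.4, -0.1, 1.4]
grip_width: -0.0
```

```bash
python3 -c "
from pose import *
show(.58,0)
samp(10)"
```

```text
t 5.0 pos [ 0.5499 -0.0147  0.4756] F [-0.41 -0.06  1.39] w -0.0
 d tool cm [-0.03 -0.    0.25] rot [-0.0005  0.002  -0.0001]
 force along tool -z 1.26
N 0.05 +- 0.17 sd 0.54
```

>>> step_arm([
  {"x": 0,"y": 0,"z": 0.3,"wx": 0,"wy": 0,"wz": 0,"gripper": 0},
  {"x": 0,"y": 0,"z": 0.3,"wx": 0,"wy": 0,"wz": 0,"gripper": 0},
  {"x": 0,"y": 0,"z": 0,"wx": 0,"wy": 0,"wz": 0,"gripper": 0},
])

```text
time_s: 5.8
position: [0.5501, -0.0123, 0.471]
tool_rot: [[0.999, -0.037, 0.019], [-0.042, -0.886, 0.461], [-0.0, -0.462, -0.887]]
ft_force: [1.6, -1.2, 0.7]
grip_width: 0.0004
```

```bash
python3 -c "
from pose import *
show(.58,0)
samp(10)"
```

```text
t 5.8 pos [ 0.5501 -0.0123  0.471 ] F [ 1.63 -1.21  0.75] w 0.0004
 d tool cm [-0.04 -0.   -0.27] rot [-0.0001  0.0002  0.0001]
 force along tool -z 1.19
N 1.39 +- 0.17 sd 0.52
```

```bash
cat > lid.py <<'E'
from pose import *
from scipy.optimize import least_squares
import json,os
S0,RA=.014,.305; DT=.005
def phi_meas(o):
    tip=o["position"]+env.tips_ahead*o["tool_rot"][:,2]-H
    q=np.array([.3,.066])-S0*np.array([np.sin(.1),np.cos(.1)])
    return np.arctan2(tip[2],tip@Y)-np.arctan2(q[1],q[0])
def wt(th,e): return np.interp(th,[0,.35,.5,.65],[.8,.3,0,-.3])+e*np.interp(th,[0,.35,.5,.65],[1.6,.6,0,-.6])
def step(s,phi,dphi,p):
    th,om,ok=s; e,fr,b,J=p
    st=S0+RA*(th-phi); F=max(0,300*st+3*RA*(om-dphi)) if st>0 else 0
    T=RA*F+wt(th,e)               # closing torque
    if om>-1e-4 and abs(T)<fr: a=0;om=0
    else: a=(-T+fr*np.sign(1 if om<-1e-4 else T)-b*om)/J   # om<0 closing
    om+=a*DT; om=min(om,0); th+=om*DT
    if th<=0: ok=ok or om; th=0;om=0
    return (th,om,ok),F
def run(th0,phis,p,tau=0.0):
    "phis: tool angle at every 0.1 s, first is now"
    tt=np.arange(0,(len(phis)-1)*.1+1e-9,DT); c=np.interp(tt-tau,np.arange(len(phis))*.1,phis)
    s=(th0,0.,0); out=[]
    for i in range(len(tt)):
        s,F=step(s,c[i],(c[i]-c[i-1])/DT if i else 0,p); out.append((tt[i],s[0],s[1],F,s[2]))
    return np.array(out,float)
P0=np.array([0,.5,3.6,1.5])
E
cat > plan0.py <<'E'
from lid import *
o=env.observe(); print("phi",phi_meas(o))
th0=.586; start=.617
# ideal: force 4.2 N feedforward with nominal lid
ph=[start,.602,.588]; s=(th0,0.,0)
r=run(th0,ph,P0); th,om=r[-1,1:3]; t=.2
for k in range(12):
    for i in range(20):
        a=(-(RA*4.2+wt(th,0))+.5-3.6*om)/1.5; om+=a*DT; th+=om*DT
    ph.append(th)
print("dphi",np.diff(ph).round(4))
for p in([0,.5,3.6,1.5],[1,.5,3.6,1.5],[-1,.5,3.6,1.5],[0,.7,4.2,1.5],[0,.3,3,1.5],[0,.5,3.6,1.2]):
    r=run(th0,ph,p,.03); print(p,r[::20,3].round(1),r[::40,2].round(2))
E
python3 plan0.py
```

```text
phi 0.6165700355219499
dphi [-0.015  -0.014  -0.0078 -0.0071 -0.0094 -0.0113 -0.0129 -0.0143 -0.0156
 -0.0168 -0.0179 -0.019  -0.0201 -0.0212]
[0, 0.5, 3.6, 1.5] [1.4 2.5 3.7 4.2 4.3 4.3 4.3 4.2 4.2 4.2 4.2 4.2 4.2 4.2 4.2] [ 0.   -0.02 -0.08 -0.12 -0.15 -0.17 -0.19 -0.21]
[1, 0.5, 3.6, 1.5] [1.4 2.5 3.8 4.5 4.9 5.2 5.5 5.6 5.6 5.5 5.3 5.  4.6 4.1 3.7] [ 0.   -0.   -0.04 -0.09 -0.15 -0.2  -0.24 -0.27]
[-1, 0.5, 3.6, 1.5] [1.4 2.4 3.4 3.6 3.4 3.2 3.  3.  3.1 3.3 3.6 3.9 4.3 4.6 4.9] [-0.   -0.05 -0.11 -0.13 -0.13 -0.14 -0.15 -0.18]
[0, 0.7, 4.2, 1.5] [1.4 2.5 3.7 4.4 4.7 4.9 5.1 5.2 5.3 5.4 5.4 5.4 5.4 5.4 5.3] [ 0.   -0.01 -0.05 -0.1  -0.14 -0.17 -0.2  -0.22]
[0, 0.3, 3, 1.5] [1.4 2.4 3.6 3.9 3.7 3.5 3.3 3.1 3.  2.9 2.9 2.9 3.  3.  3.1] [ 0.   -0.03 -0.1  -0.14 -0.16 -0.17 -0.19 -0.21]
[0, 0.5, 3.6, 1.2] [1.4 2.5 3.7 4.1 4.1 4.  4.  3.9 3.9 3.9 4.  4.  4.1 4.1 4.1] [ 0.   -0.02 -0.09 -0.12 -0.14 -0.17 -0.19 -0.21]
```

>>> step_arm([
  {"x": 0,"y": 0,"z": 0.46,"wx": 0,"wy": 0,"wz": 0,"gripper": 0},
  {"x": 0,"y": 0,"z": 0.43,"wx": 0,"wy": 0,"wz": 0,"gripper": 0},
  {"x": 0,"y": -0.203,"z": 0.234,"wx": -0.008,"wy": 0,"wz": 0,"gripper": 0},
  {"x": 0,"y": -0.203,"z": 0.234,"wx": -0.008,"wy": 0,"wz": 0,"gripper": 0},
  {"x": 0,"y": -0.228,"z": 0.264,"wx": -0.009,"wy": 0,"wz": 0,"gripper": 0},
])

```text
time_s: 6.8
position: [0.5506, 0.0009, 0.4598]
tool_rot: [[0.999, -0.037, 0.019], [-0.042, -0.898, 0.438], [0.0, -0.438, -0.899]]
ft_force: [-0.2, -2.7, 3.1]
grip_width: 0.0
```

```bash
cat > fit.py <<'E'
from lid import *
import sys
# args: dphi rows of the last call, comma list; log keeps everything
o=env.observe(); L=json.load(open("log.json")) if os.path.exists("log.json") else {"ph":[.6166],"obs":[]}
for d in map(float,sys.argv[1].split(",")): L["ph"].append(L["ph"][-1]-d)
F=float(-o["tool_rot"][:,2]@o["ft_force"]); k=len(L["ph"])-1
L["obs"].append((k,F,float(phi_meas(o)))); json.dump(L,open("log.json","w"))
print("t",o["time_s"],"F",round(F,2),"phi cmd",round(L["ph"][-1],4),"meas",round(phi_meas(o),4),"hist F",[round(x[1],1) for x in L["obs"]])
r=o["tool_rot"];_,G=goal(phi_meas(o),0); print("tilt err",Ro.from_matrix(r.T@G).as_rotvec().round(3))
ks=[x[0] for x in L["obs"]]; Fm=np.array([x[1] for x in L["obs"]]); dm=np.array([x[2] for x in L["obs"]])
corr=np.interp(np.arange(k+1),[0]+ks,[0]+list(dm-np.array(L["ph"])[ks]))   # measured minus commanded
ph=np.array(L["ph"])+corr
sc=np.array([.5,.12,.4,.15,.005]); base=np.r_[P0,.586]
def res(x):
    p=base+x*sc; q=run(p[4],ph,p[:4]); return np.r_[(q[np.array(ks)*20,3]-Fm)/.5,x]
s=least_squares(res,np.zeros(5),diff_step=.02); p=base+s.x*sc; q=run(p[4],ph,p[:4])
print("fit e,fr,b,J,th0",p.round(3),"th",q[-1,1].round(4),"om",q[-1,2].round(3),"F fit",q[-1,3].round(2),"min/max",q[60:,3].min().round(2) if k>3 else "",q[40:,3].max().round(2),"seal",q[-1,4])
# plan: choose tool speed so force tends to Ft, rest of the lid path
Ft=float(sys.argv[2]) if len(sys.argv)>2 else 4.2
th,om,_=q[-1,1],q[-1,2],0; pc=ph[-1]; out=[]; pr=[]; st=(th,om,0); lag=corr[-1]
for j in range(12):
    best=None
    for d in np.arange(0,.061,.001):
        z=st; Fs=[]
        for i in range(20): z,f=step(z,pc-d*(i+1)/20,-d/.1,p[:4])
        for i in range(20): z2,f=step(z if i==0 else z2,pc-d-d*(i+1)/20,-d/.1,p[:4])
        cost=(f-Ft)**2+((d-(out[-1] if out else -np.diff(L["ph"])[-1]))/.008)**2
        if best is None or cost<best[0]: best=(cost,d,z)
    d=best[1]; st=best[2]; pc-=d; out.append(round(float(d),3)); pr.append((round(st[0],3),round(st[1],2),round(300*(S0+RA*(st[0]-pc)),1)))
print("lag",round(lag,4),"plan",out); print(pr)
for d in out[:6]: print(d,"y %.3f z %.3f wx %.3f"%(-25.46*d+14.6*d*d,29.19*d+12.7*d*d,-d))
E
python3 fit.py .015,.014,.008,.008,.009
```

```text
t 6.8 F 4.01 phi cmd 0.5626 meas 0.5635 hist F [4.0]
tilt err [ 0.01 -0.    0.  ]
fit e,fr,b,J,th0 [-0.087  0.485  3.593  1.494  0.586] th 0.5619 om -0.11 F fit 4.08 min/max 4.08 4.22 seal 0.0
lag 0.0009 plan [0.012, 0.014, 0.015, 0.016, 0.017, 0.019, 0.02, 0.021, 0.022, 0.023, 0.024, 0.025]
[(np.float64(0.55), np.float64(-0.13), np.float64(4.1)), (np.float64(0.536), np.float64(-0.14), np.float64(4.1)), (np.float64(0.521), np.float64(-0.16), np.float64(4.1)), (np.float64(0.505), np.float64(-0.17), np.float64(4.1)), (np.float64(0.488), np.float64(-0.18), np.float64(4.0)), (np.float64(0.469), np.float64(-0.19), np.float64(4.1)), (np.float64(0.45), np.float64(-0.2), np.float64(4.1)), (np.float64(0.429), np.float64(-0.21), np.float64(4.2)), (np.float64(0.407), np.float64(-0.22), np.float64(4.2)), (np.float64(0.384), np.float64(-0.24), np.float64(4.2)), (np.float64(0.36), np.float64(-0.25), np.float64(4.2)), (np.float64(0.335), np.float64(-0.26), np.float64(4.1))]
0.012 y -0.303 z 0.352 wx -0.012
0.014 y -0.354 z 0.411 wx -0.014
0.015 y -0.379 z 0.441 wx -0.015
0.016 y -0.404 z 0.470 wx -0.016
0.017 y -0.429 z 0.500 wx -0.017
0.019 y -0.478 z 0.559 wx -0.019
```

>>> step_arm([
  {"x": 0,"y": -0.303,"z": 0.352,"wx": -0.012,"wy": 0,"wz": 0,"gripper": 0},
  {"x": 0,"y": -0.354,"z": 0.411,"wx": -0.014,"wy": 0,"wz": 0,"gripper": 0},
  {"x": 0,"y": -0.354,"z": 0.411,"wx": -0.014,"wy": 0,"wz": 0,"gripper": 0},
])

```text
time_s: 7.1
position: [0.5512, 0.0154, 0.4534]
tool_rot: [[0.999, -0.038, 0.017], [-0.042, -0.915, 0.402], [0.0, -0.402, -0.916]]
ft_force: [1.2, -2.6, 4.1]
grip_width: -0.0001
```

```bash
python3 fit.py .012,.014,.014 4.0
```

```text
t 7.1 F 4.73 phi cmd 0.5226 meas 0.5225 hist F [4.0, 4.7]
tilt err [ 0.009 -0.     0.   ]
fit e,fr,b,J,th0 [0.007 0.514 3.645 1.505 0.585] th 0.5248 om -0.158 F fit 4.47 min/max 4.23 4.54 seal 0.0
lag -0.0001 plan [0.014, 0.016, 0.017, 0.018, 0.019, 0.02, 0.021, 0.022, 0.023, 0.024, 0.025, 0.026]
[(np.float64(0.508), np.float64(-0.17), np.float64(4.2)), (np.float64(0.491), np.float64(-0.18), np.float64(4.1)), (np.float64(0.473), np.float64(-0.19), np.float64(3.9)), (np.float64(0.454), np.float64(-0.19), np.float64(3.9)), (np.float64(0.434), np.float64(-0.2), np.float64(3.8)), (np.float64(0.414), np.float64(-0.2), np.float64(3.8)), (np.float64(0.394), np.float64(-0.21), np.float64(3.8)), (np.float64(0.372), np.float64(-0.22), np.float64(3.9)), (np.float64(0.349), np.float64(-0.23), np.float64(3.9)), (np.float64(0.325), np.float64(-0.24), np.float64(3.9)), (np.float64(0.3), np.float64(-0.25), np.float64(3.9)), (np.float64(0.274), np.float64(-0.27), np.float64(3.9))]
0.014 y -0.354 z 0.411 wx -0.014
0.016 y -0.404 z 0.470 wx -0.016
0.017 y -0.429 z 0.500 wx -0.017
0.018 y -0.454 z 0.530 wx -0.018
0.019 y -0.478 z 0.559 wx -0.019
0.02 y -0.503 z 0.589 wx -0.020
```

>>> step_arm([
  {"x": 0,"y": -0.354,"z": 0.411,"wx": -0.014,"wy": 0,"wz": 0,"gripper": 0},
  {"x": 0,"y": -0.404,"z": 0.47,"wx": -0.016,"wy": 0,"wz": 0,"gripper": 0},
  {"x": 0,"y": -0.429,"z": 0.5,"wx": -0.017,"wy": 0,"wz": 0,"gripper": 0},
])

```text
time_s: 7.4
position: [0.5519, 0.0318, 0.4452]
tool_rot: [[0.999, -0.039, 0.015], [-0.041, -0.933, 0.358], [0.0, -0.359, -0.933]]
ft_force: [1.3, -0.4, 3.9]
grip_width: -0.0006
```

```bash
python3 fit.py .014,.016,.017 4.0
```

```text
t 7.4 F 3.78 phi cmd 0.4756 meas 0.4753 hist F [4.0, 4.7, 3.8]
tilt err [ 0.008 -0.     0.001]
fit e,fr,b,J,th0 [0.044 0.498 3.596 1.503 0.585] th 0.4716 om -0.187 F fit 3.94 min/max 3.94 4.5 seal 0.0
lag -0.0003 plan [0.019, 0.02, 0.021, 0.022, 0.023, 0.024, 0.025, 0.026, 0.028, 0.029, 0.03, 0.031]
[(np.float64(0.453), np.float64(-0.19), np.float64(3.9)), (np.float64(0.433), np.float64(-0.2), np.float64(3.9)), (np.float64(0.412), np.float64(-0.21), np.float64(3.9)), (np.float64(0.39), np.float64(-0.22), np.float64(3.9)), (np.float64(0.367), np.float64(-0.23), np.float64(3.9)), (np.float64(0.343), np.float64(-0.25), np.float64(3.9)), (np.float64(0.318), np.float64(-0.26), np.float64(3.9)), (np.float64(0.291), np.float64(-0.27), np.float64(3.9)), (np.float64(0.264), np.float64(-0.28), np.float64(3.9)), (np.float64(0.235), np.float64(-0.29), np.float64(3.9)), (np.float64(0.205), np.float64(-0.31), np.float64(3.9)), (np.float64(0.174), np.float64(-0.32), np.float64(3.9))]
0.019 y -0.478 z 0.559 wx -0.019
0.02 y -0.503 z 0.589 wx -0.020
0.021 y -0.528 z 0.619 wx -0.021
0.022 y -0.553 z 0.648 wx -0.022
0.023 y -0.578 z 0.678 wx -0.023
0.024 y -0.603 z 0.708 wx -0.024
```

>>> step_arm([
  {"x": 0,"y": -0.478,"z": 0.559,"wx": -0.019,"wy": 0,"wz": 0,"gripper": 0},
  {"x": 0,"y": -0.503,"z": 0.589,"wx": -0.02,"wy": 0,"wz": 0,"gripper": 0},
])

```text
time_s: 7.6
position: [0.5524, 0.0448, 0.4378]
tool_rot: [[0.999, -0.039, 0.014], [-0.042, -0.946, 0.321], [0.0, -0.321, -0.947]]
ft_force: [1.9, -2.0, 3.8]
grip_width: 0.0003
```

```bash
python3 fit.py .019,.020 4.0
```

```text
t 7.6 F 4.21 phi cmd 0.4366 meas 0.4365 hist F [4.0, 4.7, 3.8, 4.2]
tilt err [ 0.01 -0.    0.  ]
fit e,fr,b,J,th0 [-0.026  0.513  3.638  1.503  0.585] th 0.4341 om -0.199 F fit 4.07 min/max 4.0 4.48 seal 0.0
lag -0.0001 plan [0.02, 0.021, 0.022, 0.023, 0.024, 0.025, 0.026, 0.027, 0.028, 0.029, 0.03, 0.031]
[(np.float64(0.414), np.float64(-0.21), np.float64(3.9)), (np.float64(0.393), np.float64(-0.22), np.float64(3.9)), (np.float64(0.37), np.float64(-0.23), np.float64(3.9)), (np.float64(0.347), np.float64(-0.23), np.float64(3.9)), (np.float64(0.323), np.float64(-0.24), np.float64(3.9)), (np.float64(0.298), np.float64(-0.25), np.float64(3.9)), (np.float64(0.272), np.float64(-0.26), np.float64(3.9)), (np.float64(0.245), np.float64(-0.27), np.float64(3.9)), (np.float64(0.217), np.float64(-0.28), np.float64(3.9)), (np.float64(0.188), np.float64(-0.29), np.float64(3.9)), (np.float64(0.158), np.float64(-0.31), np.float64(3.9)), (np.float64(0.127), np.float64(-0.32), np.float64(3.9))]
0.02 y -0.503 z 0.589 wx -0.020
0.021 y -0.528 z 0.619 wx -0.021
0.022 y -0.553 z 0.648 wx -0.022
0.023 y -0.578 z 0.678 wx -0.023
0.024 y -0.603 z 0.708 wx -0.024
0.025 y -0.627 z 0.738 wx -0.025
```

>>> step_arm([
  {"x": 0,"y": -0.503,"z": 0.589,"wx": -0.02,"wy": 0,"wz": 0,"gripper": 0},
  {"x": 0,"y": -0.528,"z": 0.619,"wx": -0.021,"wy": 0,"wz": 0,"gripper": 0},
  {"x": 0,"y": -0.553,"z": 0.648,"wx": -0.022,"wy": 0,"wz": 0,"gripper": 0},
])

```text
time_s: 7.9
position: [0.5533, 0.0656, 0.4248]
tool_rot: [[0.999, -0.04, 0.011], [-0.042, -0.964, 0.261], [0.0, -0.261, -0.965]]
ft_force: [1.6, -1.5, 3.1]
grip_width: -0.0005
```

```bash
python3 fit.py .020,.021,.022 4.0
```

```text
t 7.9 F 3.39 phi cmd 0.3736 meas 0.3733 hist F [4.0, 4.7, 3.8, 4.2, 3.4]
tilt err [ 0.009 -0.     0.   ]
fit e,fr,b,J,th0 [0.146 0.487 3.602 1.499 0.585] th 0.3662 om -0.232 F fit 3.65 min/max 3.65 4.58 seal 0.0
lag -0.0003 plan [0.025, 0.026, 0.027, 0.029, 0.03, 0.031, 0.033, 0.035, 0.036, 0.038, 0.032, 0.019]
[(np.float64(0.342), np.float64(-0.24), np.float64(3.7)), (np.float64(0.317), np.float64(-0.26), np.float64(3.7)), (np.float64(0.291), np.float64(-0.27), np.float64(3.8)), (np.float64(0.263), np.float64(-0.29), np.float64(3.9)), (np.float64(0.233), np.float64(-0.31), np.float64(3.9)), (np.float64(0.202), np.float64(-0.32), np.float64(3.9)), (np.float64(0.169), np.float64(-0.34), np.float64(3.9)), (np.float64(0.134), np.float64(-0.36), np.float64(3.9)), (np.float64(0.097), np.float64(-0.37), np.float64(3.9)), (np.float64(0.059), np.float64(-0.39), np.float64(3.8)), (np.float64(0.02), np.float64(-0.4), np.float64(3.1)), (0, 0, np.float64(3.1))]
0.025 y -0.627 z 0.738 wx -0.025
0.026 y -0.652 z 0.768 wx -0.026
0.027 y -0.677 z 0.797 wx -0.027
0.029 y -0.726 z 0.857 wx -0.029
0.03 y -0.751 z 0.887 wx -0.030
0.031 y -0.775 z 0.917 wx -0.031
```

>>> step_arm([
  {"x": 0,"y": -0.627,"z": 0.738,"wx": -0.025,"wy": 0,"wz": 0,"gripper": 0},
  {"x": 0,"y": -0.652,"z": 0.768,"wx": -0.026,"wy": 0,"wz": 0,"gripper": 0},
])

```text
time_s: 8.1
position: [0.5539, 0.0818, 0.4134]
tool_rot: [[0.999, -0.041, 0.009], [-0.042, -0.977, 0.211], [0.0, -0.211, -0.977]]
ft_force: [2.3, -1.5, 4.7]
grip_width: -0.0001
```

```bash
python3 fit.py .025,.026 4.0
```

```text
t 8.1 F 4.84 phi cmd 0.3226 meas 0.3221 hist F [4.0, 4.7, 3.8, 4.2, 3.4, 4.8]
tilt err [ 0.009 -0.     0.   ]
fit e,fr,b,J,th0 [-0.039  0.511  3.599  1.515  0.585] th 0.3225 om -0.252 F fit 4.37 min/max 3.98 4.47 seal 0.0
lag -0.0005 plan [0.025, 0.026, 0.027, 0.028, 0.029, 0.03, 0.031, 0.032, 0.033, 0.03, 0.019, 0.009]
[(np.float64(0.297), np.float64(-0.27), np.float64(4.2)), (np.float64(0.27), np.float64(-0.28), np.float64(4.1)), (np.float64(0.241), np.float64(-0.29), np.float64(4.0)), (np.float64(0.212), np.float64(-0.29), np.float64(3.9)), (np.float64(0.183), np.float64(-0.3), np.float64(3.8)), (np.float64(0.152), np.float64(-0.31), np.float64(3.8)), (np.float64(0.121), np.float64(-0.32), np.float64(3.8)), (np.float64(0.089), np.float64(-0.32), np.float64(3.8)), (np.float64(0.056), np.float64(-0.33), np.float64(3.8)), (np.float64(0.023), np.float64(-0.34), np.float64(3.4)), (0, 0, np.float64(3.1)), (0, 0, np.float64(3.9))]
0.025 y -0.627 z 0.738 wx -0.025
0.026 y -0.652 z 0.768 wx -0.026
0.027 y -0.677 z 0.797 wx -0.027
0.028 y -0.701 z 0.827 wx -0.028
0.029 y -0.726 z 0.857 wx -0.029
0.03 y -0.751 z 0.887 wx -0.030
```

>>> step_arm([
  {"x": 0,"y": -0.627,"z": 0.738,"wx": -0.025,"wy": 0,"wz": 0,"gripper": 0},
  {"x": 0,"y": -0.652,"z": 0.768,"wx": -0.026,"wy": 0,"wz": 0,"gripper": 0},
])

```text
time_s: 8.3
position: [0.5546, 0.0976, 0.4012]
tool_rot: [[0.999, -0.041, 0.007], [-0.041, -0.986, 0.161], [0.0, -0.162, -0.987]]
ft_force: [2.4, -0.0, 2.9]
grip_width: -0.0001
```

```bash
python3 fit.py .025,.026 4.0
```

```text
t 8.3 F 2.85 phi cmd 0.2716 meas 0.2706 hist F [4.0, 4.7, 3.8, 4.2, 3.4, 4.8, 2.8]
tilt err [ 0.008 -0.     0.001]
fit e,fr,b,J,th0 [0.161 0.49  3.637 1.48  0.586] th 0.2631 om -0.283 F fit 3.62 min/max 3.62 4.59 seal 0.0
lag -0.001 plan [0.03, 0.032, 0.033, 0.034, 0.036, 0.038, 0.033, 0.021, 0.01, 0.003, 0.0, 0.0]
[(np.float64(0.234), np.float64(-0.3), np.float64(3.6)), (np.float64(0.204), np.float64(-0.31), np.float64(3.8)), (np.float64(0.172), np.float64(-0.33), np.float64(3.9)), (np.float64(0.138), np.float64(-0.35), np.float64(3.9)), (np.float64(0.102), np.float64(-0.37), np.float64(3.9)), (np.float64(0.065), np.float64(-0.39), np.float64(3.9)), (np.float64(0.025), np.float64(-0.4), np.float64(3.3)), (0, 0, np.float64(3.0)), (0, 0, np.float64(3.9)), (0, 0, np.float64(4.1)), (0, 0, np.float64(4.1)), (0, 0, np.float64(4.1))]
0.03 y -0.751 z 0.887 wx -0.030
0.032 y -0.800 z 0.947 wx -0.032
0.033 y -0.824 z 0.977 wx -0.033
0.034 y -0.849 z 1.007 wx -0.034
0.036 y -0.898 z 1.067 wx -0.036
0.038 y -0.946 z 1.128 wx -0.038
```

>>> step_arm([
  {"x": 0,"y": -0.751,"z": 0.887,"wx": -0.03,"wy": 0,"wz": 0,"gripper": 0},
  {"x": 0,"y": -0.775,"z": 0.917,"wx": -0.031,"wy": 0,"wz": 0,"gripper": 0},
])

```text
time_s: 8.5
position: [0.5553, 0.1152, 0.3855]
tool_rot: [[0.999, -0.041, 0.004], [-0.042, -0.994, 0.1], [0.0, -0.1, -0.995]]
ft_force: [2.4, -1.6, 4.5]
grip_width: -0.0001
```

```bash
python3 fit.py .030,.031 4.0
```

```text
t 8.5 F 4.67 phi cmd 0.2106 meas 0.2096 hist F [4.0, 4.7, 3.8, 4.2, 3.4, 4.8, 2.8, 4.7]
tilt err [ 0.009 -0.     0.   ]
fit e,fr,b,J,th0 [0.066 0.497 3.615 1.502 0.585] th 0.2073 om -0.307 F fit 4.14 min/max 3.82 4.53 seal 0.0
lag -0.001 plan [0.031, 0.032, 0.034, 0.035, 0.037, 0.024, 0.012, 0.004, 0.001, 0.0, 0.0, 0.0]
[(np.float64(0.176), np.float64(-0.32), np.float64(4.0)), (np.float64(0.143), np.float64(-0.34), np.float64(3.9)), (np.float64(0.109), np.float64(-0.35), np.float64(3.9)), (np.float64(0.073), np.float64(-0.36), np.float64(3.8)), (np.float64(0.036), np.float64(-0.38), np.float64(3.8)), (0, 0, np.float64(2.7)), (0, 0, np.float64(3.8)), (0, 0, np.float64(4.1)), (0, 0, np.float64(4.2)), (0, 0, np.float64(4.2)), (0, 0, np.float64(4.2)), (0, 0, np.float64(4.2))]
0.031 y -0.775 z 0.917 wx -0.031
0.032 y -0.800 z 0.947 wx -0.032
0.034 y -0.849 z 1.007 wx -0.034
0.035 y -0.873 z 1.037 wx -0.035
0.037 y -0.922 z 1.097 wx -0.037
0.024 y -0.603 z 0.708 wx -0.024
```

>>> step_arm([
  {"x": 0,"y": -0.775,"z": 0.917,"wx": -0.031,"wy": 0,"wz": 0,"gripper": 0},
  {"x": 0,"y": -0.8,"z": 0.947,"wx": -0.032,"wy": 0,"wz": 0,"gripper": 0},
])

```text
time_s: 8.7
position: [0.556, 0.1326, 0.3682]
tool_rot: [[0.999, -0.041, 0.002], [-0.041, -0.998, 0.037], [0.0, -0.037, -0.999]]
ft_force: [2.9, -0.2, 4.3]
grip_width: -0.0002
```

```bash
python3 fit.py .031,.032 4.0
```

```text
t 8.7 F 4.33 phi cmd 0.1476 meas 0.1463 hist F [4.0, 4.7, 3.8, 4.2, 3.4, 4.8, 2.8, 4.7, 4.3]
tilt err [ 0.009 -0.     0.001]
fit e,fr,b,J,th0 [0.04  0.497 3.612 1.509 0.585] th 0.144 om -0.335 F fit 4.13 min/max 3.85 4.51 seal 0.0
lag -0.0013 plan [0.033, 0.035, 0.036, 0.024, 0.013, 0.005, 0.001, 0.0, 0.0, 0.0, 0.0, 0.0]
[(np.float64(0.11), np.float64(-0.35), np.float64(3.9)), (np.float64(0.075), np.float64(-0.36), np.float64(3.9)), (np.float64(0.038), np.float64(-0.37), np.float64(3.8)), (np.float64(0.001), np.float64(-0.37), np.float64(2.6)), (0, 0, np.float64(3.7)), (0, 0, np.float64(4.2)), (0, 0, np.float64(4.3)), (0, 0, np.float64(4.3)), (0, 0, np.float64(4.3)), (0, 0, np.float64(4.3)), (0, 0, np.float64(4.3)), (0, 0, np.float64(4.3))]
0.033 y -0.824 z 0.977 wx -0.033
0.035 y -0.873 z 1.037 wx -0.035
0.036 y -0.898 z 1.067 wx -0.036
0.024 y -0.603 z 0.708 wx -0.024
0.013 y -0.329 z 0.382 wx -0.013
0.005 y -0.127 z 0.146 wx -0.005
```

>>> step_arm([
  {"x": 0,"y": -0.849,"z": 1.007,"wx": -0.034,"wy": 0,"wz": 0,"gripper": 0},
  {"x": 0,"y": -0.873,"z": 1.037,"wx": -0.035,"wy": 0,"wz": 0,"gripper": 0},
])

```text
time_s: 8.9
position: [0.5567, 0.1503, 0.3482]
tool_rot: [[0.999, -0.041, -0.001], [-0.041, -0.999, -0.032], [0.001, 0.032, -1.0]]
ft_force: [3.0, 0.4, 4.2]
grip_width: -0.0001
```

```bash
python3 fit.py .034,.035 4.0
```

```text
t 8.9 F 4.19 phi cmd 0.0786 meas 0.0773 hist F [4.0, 4.7, 3.8, 4.2, 3.4, 4.8, 2.8, 4.7, 4.3, 4.2]
tilt err [ 0.009 -0.001  0.001]
fit e,fr,b,J,th0 [0.032 0.497 3.613 1.511 0.585] th 0.0747 om -0.361 F fit 4.12 min/max 3.86 4.5 seal 0.0
lag -0.0013 plan [0.036, 0.024, 0.012, 0.005, 0.001, 0.0, 0.0, 0.0, 0.0, 0.0, 0.0, 0.0]
[(np.float64(0.038), np.float64(-0.37), np.float64(3.9)), (np.float64(0.0), np.float64(-0.37), np.float64(2.7)), (0, 0, np.float64(3.7)), (0, 0, np.float64(4.2)), (0, 0, np.float64(4.3)), (0, 0, np.float64(4.3)), (0, 0, np.float64(4.3)), (0, 0, np.float64(4.3)), (0, 0, np.float64(4.3)), (0, 0, np.float64(4.3)), (0, 0, np.float64(4.3)), (0, 0, np.float64(4.3))]
0.036 y -0.898 z 1.067 wx -0.036
0.024 y -0.603 z 0.708 wx -0.024
0.012 y -0.303 z 0.352 wx -0.012
0.005 y -0.127 z 0.146 wx -0.005
0.001 y -0.025 z 0.029 wx -0.001
0.0 y 0.000 z 0.000 wx -0.000
```

>>> step_arm([
  {"x": 0,"y": -0.898,"z": 1.067,"wx": -0.036,"wy": 0,"wz": 0,"gripper": 0},
  {"x": 0,"y": -0.873,"z": 1.037,"wx": -0.035,"wy": 0,"wz": 0,"gripper": 0},
  {"x": 0,"y": -0.127,"z": 0.146,"wx": -0.005,"wy": 0,"wz": 0,"gripper": 0},
  {"x": 0,"y": 0,"z": 0,"wx": 0,"wy": 0,"wz": 0,"gripper": 0},
  {"x": 0,"y": 0,"z": 0,"wx": 0,"wy": 0,"wz": 0,"gripper": 0},
])

```text
time_s: 9.4
position: [0.5572, 0.1673, 0.3256]
tool_rot: [[0.999, -0.041, -0.005], [-0.042, -0.994, -0.104], [-0.001, 0.104, -0.995]]
ft_force: [-1.2, 2.7, 3.7]
grip_width: 0.0002
```

```bash
python3 fit.py .036,.035,.005,0,0 4.0|head -4; python3 -c "
from pose import *
samp(16); print(env.observe()['ft_force'])
cv2.imwrite('pics/end.png',np.hstack([env.get_image('side')['color'][50:300,220:540],env.get_image('top')['color'][70:320,240:500]]))"
```

```text
t 9.4 F 3.92 phi cmd 0.0026 meas 0.004 hist F [4.0, 4.7, 3.8, 4.2, 3.4, 4.8, 2.8, 4.7, 4.3, 4.2, 3.9]
tilt err [0.008 0.001 0.   ]
fit e,fr,b,J,th0 [0.032 0.497 3.613 1.511 0.585] th 0.0 om 0.0 F fit 3.83 min/max 3.25 4.5 seal -0.3815066969041981
lag 0.0014 plan [0.001, 0.001, 0.0, 0.0, 0.0, 0.0, 0.0, 0.0, 0.0, 0.0, 0.0, 0.0]
N 3.88 +- 0.13 sd 0.53
[-2.68291759  0.50468032  4.06754623]
```

View pics/end.png

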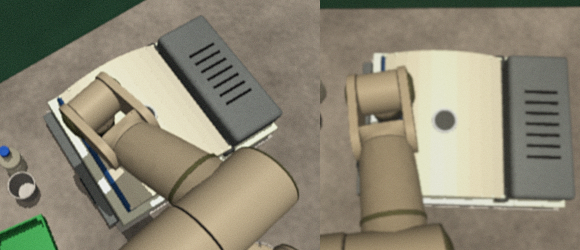

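The lid is down on its seal, with the front edge lying over the deck in both halves of the picture, and the bottle, cup and basket look unmoved. The push is about 3.9 N, so I'll hold it there.

>>> step_arm([
  {"x": 0,"y": 0,"z": 0,"wx": 0,"wy": 0,"wz": 0,"gripper": 0},
  {"x": 0,"y": 0,"z": 0,"wx": 0,"wy": 0,"wz": 0,"gripper": 0},
  {"x": 0,"y": 0,"z": 0,"wx": 0,"wy": 0,"wz": 0,"gripper": 0},
  {"x": 0,"y": 0,"z": 0,"wx": 0,"wy": 0,"wz": 0,"gripper": 0},
  {"x": 0,"y": 0,"z": 0,"wx": 0,"wy": 0,"wz": 0,"gripper": 0},
  {"x": 0,"y": 0,"z": 0,"wx": 0,"wy": 0,"wz": 0,"gripper": 0},
  {"x": 0,"y": 0,"z": 0,"wx": 0,"wy": 0,"wz": 0,"gripper": 0},
  {"x": 0,"y": 0,"z": 0,"wx": 0,"wy": 0,"wz": 0,"gripper": 0},
  {"x": 0,"y": 0,"z": 0,"wx": 0,"wy": 0,"wz": 0,"gripper": 0},
  {"x": 0,"y": 0,"z": 0,"wx": 0,"wy": 0,"wz": 0,"gripper": 0},
  {"x": 0,"y": 0,"z": 0,"wx": 0,"wy": 0,"wz": 0,"gripper": 0},
  {"x": 0,"y": 0,"z": 0,"wx": 0,"wy": 0,"wz": 0,"gripper": 0},
  {"x": 0,"y": 0,"z": 0,"wx": 0,"wy": 0,"wz": 0,"gripper": 0},
  {"x": 0,"y": 0,"z": 0,"wx": 0,"wy": 0,"wz": 0,"gripper": 0},
  {"x": 0,"y": 0,"z": 0,"wx": 0,"wy": 0,"wz": 0,"gripper": 0},
  {"x": 0,"y": 0,"z": 0,"wx": 0,"wy": 0,"wz": 0,"gripper": 0},
  {"x": 0,"y": 0,"z": 0,"wx": 0,"wy": 0,"wz": 0,"gripper": 0},
  {"x": 0,"y": 0,"z": 0,"wx": 0,"wy": 0,"wz": 0,"gripper": 0},
  {"x": 0,"y": 0,"z": 0,"wx": 0,"wy": 0,"wz": 0,"gripper": 0},
  {"x": 0,"y": 0,"z": 0,"wx": 0,"wy": 0,"wz": 0,"gripper": 0},
])

```text
time_s: 12.3
position: [0.5575, 0.1672, 0.3254]
tool_rot: [[0.999, -0.042, -0.004], [-0.042, -0.994, -0.105], [0.0, 0.105, -0.994]]
ft_force: [-0.8, -2.6, 3.7]
grip_width: 0.0003
```

```bash
python3 -c "
from pose import *
samp(24); print(env.observe()['time_s']); env.close_job()"
```

```text
N 3.92 +- 0.10 sd 0.47
13.5
the job is handed in; nothing more can be done
```

The lid is shut on its seal. I handed the job in at 13.5 s with the closed fingertips still pushing on the catch plate.

- **Closing:** I followed the plate round the hinge arc from about 0.585 rad open. Single force readings along the way were 2.8 to 4.8 N, with about 0.5 N of sensor noise. A lid model fitted to those readings puts the true push at about 3.3 to 4.5 N.
- **Seal contact:** the same model puts it at about 0.38 rad/s, under the 0.75 rad/s slam limit. This is an estimate, because the lid's speed could not be measured directly.
- **Hold:** the push averaged 3.88 N at the start of the hold and 3.92 N at the end, over about 4 s shut. The final picture showed the lid closed, and the bottle, cup and basket looked unmoved.
- **Unexplained readings:** sideways force on the tool crept up to about 3 N along the hinge during the swing. It then read noisily at up to about 3 N while holding. I did not correct it. The fitted model also matched the noisiest single reading poorly (2.8 N measured, 3.6 N fitted).

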